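# Turn the square tin stand cork side up

## Robot

A 7-joint arm with a two-finger parallel gripper is mounted at the origin on the work surface. World frame = base frame: x ahead of the robot, y to its left, z up, the work surface at z = 0. Lengths are in m, angles in rad, forces in N, time in s.
With the tool pointing down it reaches from about 0.35 to 0.9 m from the base axis. Payload 19.9 kg.
Tool frame: the origin (TCP) lies between the finger pads; the fingertips stand 19 mm ahead of it and the grasp point (between the pads) is the TCP; z points along the fingers, y is the direction in which the jaws open and shut (so a half turn about z gives the same grasp; the last joint's range is limited). The gripper opens to 94 mm and grips with 3 to 60 N. Pads are 16 mm wide; open, the fingers measure 119 mm over their backs; the gripper's body (75 mm by 177 mm) begins 78 mm behind the grasp point.
Start: joints at [-0.042, 0.417, -0.01, 1.614, 0.005, 1.111, -0.053], TCP at [0.625, 0, 0.224] pointing down, gripper open.
Joint ranges: [-2.81, 2.81], [-0.39, 2.02], [-1.27, 1.25], [0.06, 2.57], [-1.19, 4.33], [0.19, 2], [-2.82, 2.82]. Speed limits (rad/s): [1.89, 1.89, 2.39, 2.39, 3.01, 3.01, 3.01].

## Interface

Orientations are given as a 3x3 rotation matrix whose columns are the frame's x, y, z axes.
In Python, from rig import robot gives the robot as it stands. Calls block until the motion is done:
- robot.move_ptp(position, orientation): joint-space move of the TCP to a pose.
- robot.move_linear(position, velocity=0.15, frame=None, threshold=None): straight line of the TCP; frame=None keeps the orientation; velocity is the mean speed in m/s. With threshold (N) it stops when the force on the tool has changed by that much, and returns True; else False.
- robot.goto_joints(angles): joint-space move.
- robot.gripper_to(opening): finger opening in m; the grip force is fixed at half the most; returns when the fingers have stopped.
- robot.pause(seconds).
- robot.ik(position, orientation): joint angles nearest the present ones, or None.
- robot.get_state(): the state.
- robot.grab_frame(name): name is "scene" or "side" or "wrist"; returns the picture (420x560x3 uint8, red, green, blue); there is no depth.
- robot.camera_info(name): a dict with "fx", "fy", "cx", "cy" (pixels), "rvec" (rotation vector, rad) and "tvec" (3), from world to camera coordinates, as OpenCV has them. Camera axes: x right, y down, z forward; pixel columns grow to the right and rows downward; lengths in m; the calibration is good to about 2 mm. A picture is of the moment at which its call begins: read the wrist's pose just before it. camera_info takes no time and is no camera call; for the wrist camera it gives the pose at the moment of the call.
A pose or a line that the arm cannot do raises robot.PlanningError and nothing moves.
- robot.sign_off(): hands the job in, once; it reports no verdict.
The state is a dict: "time": time; "qpos": joint angles; "joint_vel": joint speeds; "effort": joint torques, N m; "ee_pos": TCP position; "tool_rot": TCP orientation; "force": force on the tool from outside, world axes, zero at the start; "moment": the same for the moment, N m; "opening": finger opening in m.
Only numpy, scipy, OpenCV 4.12 (cv2) and the standard library are available. Lean on these libraries where they do the work, as an engineer would, in place of code of your own. Each camera call takes 0.05 s, during which the arm holds its last target.

## Task

The square pad is lying with its beech side up. Push it up against the white sloping fence until it leans there steeply, then tip it over towards you, away from the fence, so that it ends up lying flat on the ledge in front of the fence with its cork side up, ready for the polish tins. Leave the round pad where it is, as it is.

Things in the scene. Friction and masses are not known exactly. Their poses are not given: they have to be found in the camera images.
- pad: the square pad: 105 x 105 x 12 mm, 70 to 120 g, beech board with a cork facing, too wide to grip from above. Origin: centre of the cork face; z axis points from cork to beech (up at the start, down when done). Starts flat, cork down, on the robot's side of the fence, an edge within 12 degrees of parallel to it and 15 to 60 mm short of its foot.
- fence: fixed white glazed fence, 500 mm long. Origin: on the ledge at mid foot of its face; y along it, x level, away from the robot. Slippery face rises 60 degrees, leaning away; crest 50 mm high, 29-39 mm behind the foot, all ends at 53. Pushed low on its near edge, the pad climbs it and stays lying on it, top 90 mm high; from behind its top it tips back over its lower edge.
- round_pad: the round pad, to be left alone: 95 mm across, 12 mm thick, same materials, also beech side up. Origin: centre of its cork underside, z up. It lies beside the square pad along the fence, centres about 220 to 260 mm apart, on either side.
Mind the look-alikes: they are no part of the job. What is shaped like the pad but black or pink is not meant.

How it is judged:
By the outcome, as a careful person would: the job done as asked, in the order asked, and still so for the second after the job is handed in, with the robot touching nothing.
It also fails if it takes over 48 s, if anything falls off the work surface, if the arm or the gripper's body presses on something with over 40 N, if the wrist force passes 120 N, or if a joint passes its speed limit or range.

## Working session

There is one attempt and no reset: what is moved stays moved. The work goes in short steps, each a Python script; the robot and the scene stay as the last script left them, time stands still between calls to the robot, and variables do not carry over. Pictures are saved under pics/ and viewed, and the job is handed in when it is done.

```bash
ls; mkdir -p pics; python3 - <<'E'
from rig import robot
import cv2
for n in ("scene","side","wrist"):
    im=robot.grab_frame(n); cv2.imwrite(f"pics/a_{n}.png",im[:,:,::-1]); c=robot.camera_info(n); print(n,c)
print(robot.get_state())
E
```

```text
pics
scene {'fx': 443.33588973391744, 'fy': 443.33588973391744, 'cx': 282.2590712152241, 'cy': 207.64333338498034, 'rvec': array([ 1.07877985,  2.52142766, -0.90775988]), 'tvec': array([ 0.34385483, -0.21990161,  1.081998  ])}
side {'fx': 501.3462844283499, 'fy': 501.3462844283499, 'cx': 277.463482029748, 'cy': 198.10788280443236, 'rvec': array([ 2.33816137, -0.2744322 ,  0.1026995 ]), 'tvec': array([-0.47344053,  0.0733783 ,  0.82717861])}
wrist {'fx': 331.5330723448313, 'fy': 331.5330723448313, 'cx': 282.3831119172571, 'cy': 204.44968957784633, 'rvec': array([-2.85907352e+00, -1.19612836e-03,  4.51737664e-04]), 'tvec': array([-0.62412278, -0.0281394 ,  0.39200015])}
{'time': 0.15, 'qpos': array([-0.04152125,  0.41785443, -0.01029519,  1.61401676,  0.00468729,
        1.11071741, -0.05299163]), 'joint_vel': array([ 4.34368800e-04, -2.70093019e-03, -1.93944554e-04, -9.98070899e-04,
        2.20613018e-03, -2.24370579e-05,  7.13811674e-04]), 'effort': array([ 7.99236568e-04, -8.51532197e+01,  6.39362633e-01, -4.26137459e+01,
       -4.88919730e-02,  1.71691604e-02,  1.51774425e-04]), 'ee_pos': array([6.24727494e-01, 4.76641182e-06, 2.23966093e-01]), 'tool_rot': array([[-2.44490366e-05,  9.99999530e-01, -9.69530883e-04],
       [ 9.99999997e-01,  2.43796140e-05, -7.16160574e-05],
       [-7.15923870e-05, -9.69532631e-04, -9.99999527e-01]]), 'force': array([ 0.62556846, -0.26051611, -0.08582235]), 'moment': array([ 0.03883336, -0.03935602,  0.02426792]), 'opening': 0.0938474258224865}
```

View pics/a_scene.png

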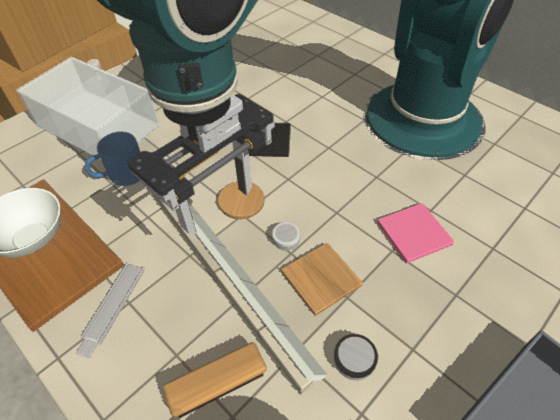

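View pics/a_side.png

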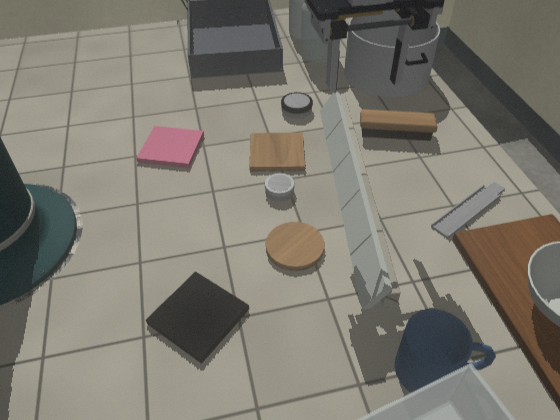

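View pics/a_wrist.png

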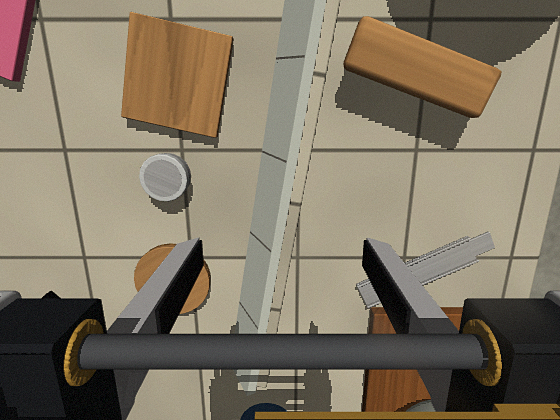

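The square beech pad is at scene (322,277), side (277,152) and wrist (178,75). The round pad is at scene (241,199), with a small tin between the two. The fence runs roughly along y, from side (330,100) to (385,300). Next I'll measure them.

```bash
cat > h.py <<'E'
import numpy as np, cv2
from rig import robot
def cam(n):
    c=robot.camera_info(n); K=np.array([[c['fx'],0,c['cx']],[0,c['fy'],c['cy']],[0,0,1]])
    R,_=cv2.Rodrigues(np.array(c['rvec'])); return K,R,np.array(c['tvec'])
def ray(px,z,C):
    K,R,t=C; px=np.atleast_2d(np.array(px,float))
    o=-R.T@t; d=(R.T@np.linalg.inv(K)@np.c_[px,np.ones(len(px))].T).T
    return o+d*((z-o[2])/d[:,2])[:,None]
def proj(P,C):
    K,R,t=C; q=(K@(R@np.atleast_2d(P).T+t[:,None])).T; return q[:,:2]/q[:,2:]
E
python3 - <<'E'
from h import *
np.set_printoptions(precision=4,suppress=True)
seeds={"scene":[(322,277),(241,199)],"side":[(277,152),(294,246)],"wrist":[(178,75),(160,280)]}
for n in seeds:
    im=cv2.imread(f"pics/a_{n}.png"); C=cam(n); hsv=cv2.cvtColor(im,cv2.COLOR_BGR2HSV)
    m=((hsv[:,:,0]<22)&(hsv[:,:,0]>5)&(hsv[:,:,1]>100)&(hsv[:,:,2]>90)).astype(np.uint8)
    m=cv2.morphologyEx(m,cv2.MORPH_CLOSE,np.ones((3,3)))
    N,L=cv2.connectedComponents(m)
    for s in seeds[n]:
        k=L[s[1],s[0]]
        if k==0: print(n,s,"miss",hsv[s[1],s[0]]); continue
        c=max(cv2.findContours((L==k).astype(np.uint8),cv2.RETR_EXTERNAL,cv2.CHAIN_APPROX_NONE)[0],key=cv2.contourArea)
        W=ray(c[:,0,:],0.012,C)[:,:2].astype(np.float32)
        r=cv2.minAreaRect(W*1000); print(n,s,cv2.contourArea(c),r)
    if n=="wrist" : pass
# fence edges by hand: scene crest/foot
print("side foot",ray([(324,102),(371,302)],0,cam("side")))
print("wrist foot?",ray([(286,0),(238,300)],0,cam("wrist")))
E
python3 - <<'E'
import cv2
im=cv2.imread('pics/a_side.png'); cv2.imwrite('pics/b_side.png',cv2.resize(im[85:310,250:420],None,fx=2.6,fy=2.6,interpolation=cv2.INTER_CUBIC))
im=cv2.imread('pics/a_scene.png'); cv2.imwrite('pics/b_scene.png',cv2.resize(im[170:400,150:400],None,fx=2.6,fy=2.6,interpolation=cv2.INTER_CUBIC))
E
```

```text
scene (322, 277) 3065.0 ((514.218017578125, 114.15910339355469), (108.14500427246094, 106.455810546875), 77.58568572998047)
scene (241, 199) 1150.5 ((490.8069763183594, -123.66464233398438), (96.59017944335938, 93.4599609375), 43.36547088623047)
side (277, 152) miss [ 17  94 133]
side (294, 246) miss [ 16  96 160]
wrist (178, 75) 10294.0 ((510.6422119140625, 113.99441528320312), (104.04671478271484, 104.30563354492188), 77.50619506835938)
wrist (160, 280) miss [ 19  14 145]
side foot [[ 0.6527  0.2591  0.    ]
 [ 0.5682 -0.2549  0.    ]]
wrist foot? [[ 0.6277  0.1891  0.    ]
 [ 0.5658 -0.1598  0.    ]]
```

View pics/b_side.png

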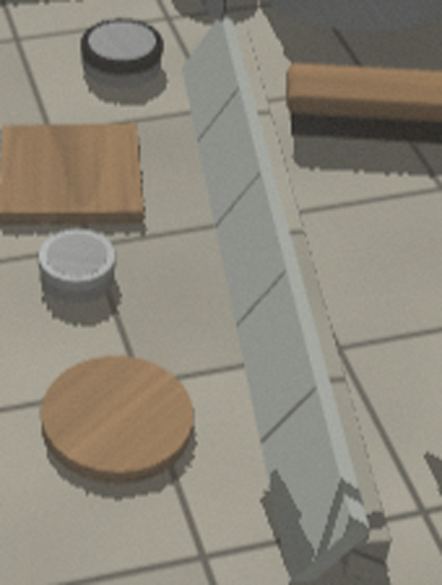

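View pics/b_scene.png

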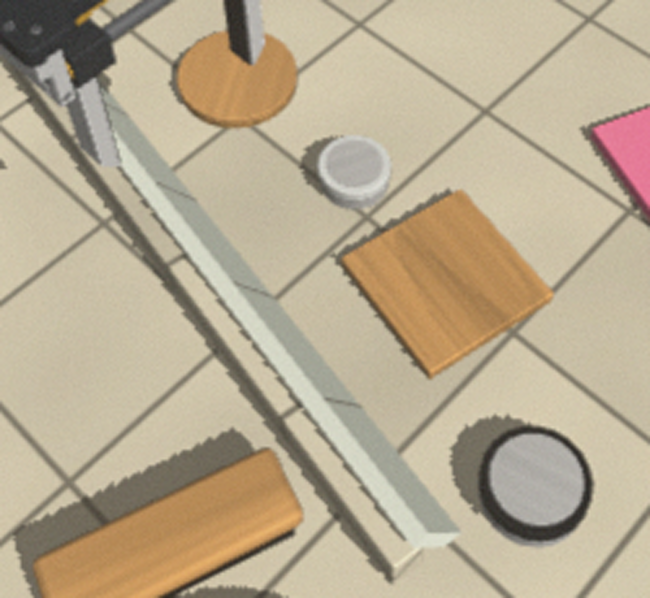

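```bash
python3 - <<'E'
from h import *
np.set_printoptions(precision=4,suppress=True)
for n,p in (("side",[(321.2,110),(350.8,254.2),(365.4,310)]),("scene",[(195.4,210.4),(325,373.8),(326.2,375.8)]),("wrist",[(286,0),(262,148),(238,300)])):
    P=ray(p,0,cam(n)); d=P[1]-P[0]; a=np.arctan2(d[1],d[0]); nrm=np.array([np.sin(a),-np.cos(a)])
    print(n,P[:,:2].tolist(),np.degrees(a), "pad center dist", (P[0,:2]-np.array([.512,.114]))@nrm)
for z in(0,0.05):
  print(ray([(397,296)],z,cam("side")))
# segment fence by wrist/scene: overlay predicted
E
python3 - <<'E'
import cv2
im=cv2.imread('pics/a_wrist.png'); cv2.imwrite('pics/b_wrist.png',cv2.resize(im[0:300,100:360],None,fx=2,fy=2,interpolation=cv2.INTER_CUBIC))
E
```

```text
side [[0.6378604659469103, 0.23127379269928416], [0.5688977050556472, -0.1625665179721461], [0.5554280747291636, -0.2659424331524861]] -99.9319914082875 pad center dist -0.10374693724967866
scene [[0.5677180592474816, -0.17706432944588935], [0.6366925255799258, 0.22878518211593898], [0.6377531439989275, 0.2321431591671974]] 80.35469212413366 pad center dist 0.10369778097694314
wrist [[0.6276765474888807, 0.18905964088562727], [0.6006643690907009, 0.03880173776054661], [0.5658211010096463, -0.15976658636348012]] -100.191325160277 pad center dist -0.10057071803146891
[[ 0.6095 -0.2541  0.    ]]
[[ 0.5885 -0.284   0.05  ]]
```

View pics/b_wrist.png

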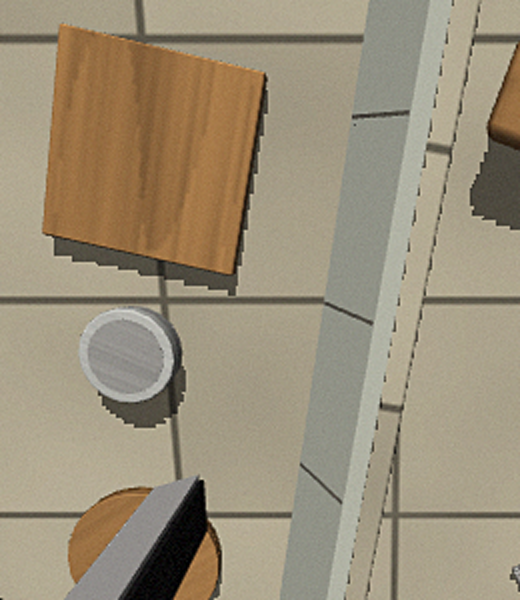

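```bash
cat >> h.py <<'E'
a=np.radians(80.15); n=np.array([np.sin(a),-np.cos(a),0]); u=np.array([np.cos(a),np.sin(a),0])
PC=np.array([.512,.114,0]); F0=PC+0.1030*n   # foot point opposite the pad
RT=np.c_[-n,u,[0,0,-1]]
def P(nn,z,t=0): return F0+nn*n+t*u+np.array([0,0,z])
def nt(p): d=np.asarray(p)-F0; return d@n,d@u,d[2]
def snap(tag,names=("scene","side")):
    for k in names: cv2.imwrite(f"pics/{tag}_{k}.png",robot.grab_frame(k)[:,:,::-1])
E
python3 - <<'E'
from h import *
np.set_printoptions(precision=4,suppress=True)
print("tin",nt(ray([(164,178)],0.025,cam("wrist"))[0]),"darktin",nt(ray([(356,356)],0.02,cam("scene"))[0]),"round",nt([.490,-.124,0]))
for p in ((-.185,.12),(-.185,.0215),(-.018,.0215),(.09,.2),(.075,.09),(-.04,.09)):
    print(p,P(*p),robot.ik(P(*p),RT))
E
```

```text
tin (np.float64(-0.10309449817248605), np.float64(-0.10683122982543912), np.float64(0.025000000000000022)) darktin (np.float64(-0.05080061280093996), np.float64(0.1464613418474998), np.float64(0.020000000000000018)) round (np.float64(-0.08396118888757188), np.float64(-0.23825516504668956), np.float64(0.0))
(-0.185, 0.12) [0.4312 0.128  0.12  ] [-0.0579  0.2688 -0.3375  2.1199  0.1265  0.7714  0.9239]
(-0.185, 0.0215) [0.4312 0.128  0.0215] [-0.1088  0.4558 -0.2888  2.1696  0.2438  0.5459  0.8199]
(-0.018, 0.0215) [0.5957 0.0995 0.0215] [-0.0121  0.6513 -0.2702  1.7909  0.2445  0.7321  0.9864]
(0.09, 0.2) [0.7022 0.081  0.2   ] [ 0.0324  0.6032 -0.2931  1.3985  0.1793  1.166   1.1164]
(0.075, 0.09) [0.6874 0.0835 0.09  ] [ 0.025   0.6893 -0.2825  1.5218  0.2179  0.9616  1.0775]
(-0.04, 0.09) [0.5741 0.1032 0.09  ] [-0.0006  0.5214 -0.2962  1.8196  0.1984  0.8295  1.0046]
```

```bash
python3 - <<'E'
from h import *
np.set_printoptions(precision=4,suppress=True)
robot.move_ptp(P(-.188,.12),RT)
robot.gripper_to(0.06)
robot.move_linear(P(-.188,.0215),0.12)
s=robot.get_state(); print(s['time'],nt(s['ee_pos']),s['force'])
hit=robot.move_linear(P(-.11,.0215),0.06)
s=robot.get_state(); print(hit,s['time'],nt(s['ee_pos']),s['force'],s['opening'])
snap("c")
E
```

```text
2.825 (np.float64(-0.18770358248679225), np.float64(0.00020248721737750895), np.float64(0.02199292518680562)) [1.0853 0.6698 0.1048]
False 4.275 (np.float64(-0.11458466747611347), np.float64(-0.00010563946005261252), np.float64(0.020714164495602285)) [-30.7612   4.1814  22.1703] 0.060018970777745644
```

View pics/c_side.png

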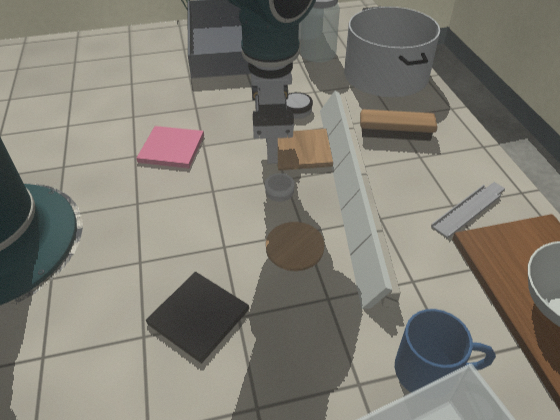

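View pics/c_scene.png

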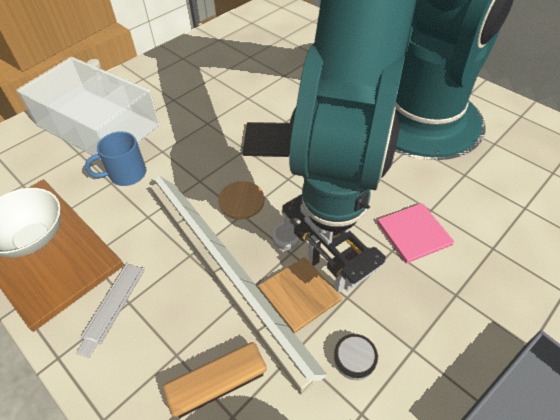

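```bash
python3 - <<'E'
from h import *
s=robot.get_state(); print(s['time'],nt(s['ee_pos']),s['force'],s['moment'],s['tool_rot'])
snap("d",("wrist",))
im=cv2.imread('pics/c_side.png'); cv2.imwrite('pics/d_sz.png',cv2.resize(im[80:220,230:400],None,fx=4,fy=4,interpolation=cv2.INTER_CUBIC))
E
```

```text
4.375 (np.float64(-0.11456405643073427), np.float64(-0.00012991386628594096), np.float64(0.020703580641459083)) [-29.36667246   3.81044284  22.35048201] [1.17079702 7.02508675 0.05286649] [[-0.98553629  0.16924295 -0.00866239]
 [ 0.16925971  0.98557071 -0.00123431]
 [ 0.0083285  -0.00268265 -0.99996172]]
```

View pics/d_sz.png

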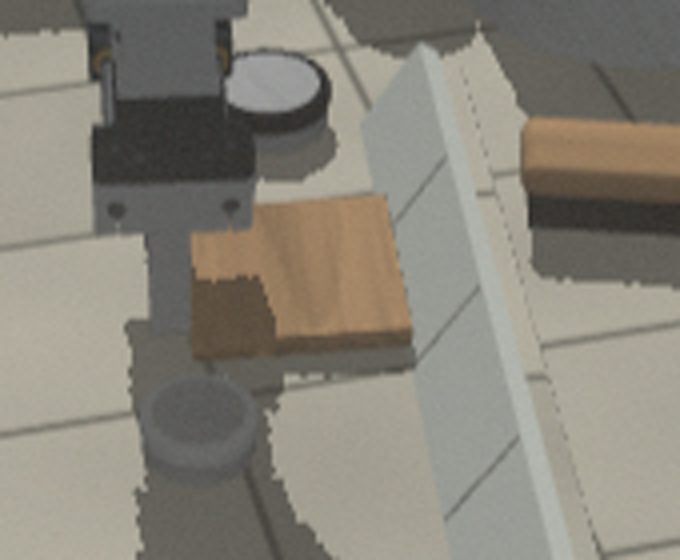

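View pics/d_wrist.png

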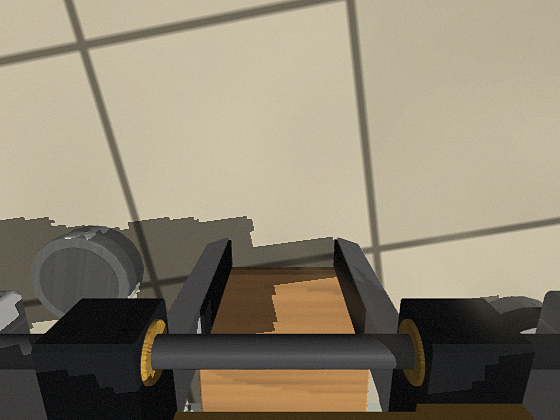

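The close-up shows the pad's far edge at the fence foot and barely lifted (zoom 412,345). It's jamming at about 30 N, because the contact is high on the edge and the arm presses it down. I'll back off, lean the fingertips forward so the contact is low, and push in small steps while watching the force.

```bash
cat >> h.py <<'E'
def RP(phi):  # fingertips lead towards +n by phi
    z=np.array([0,0,-1])*np.cos(phi)+n*np.sin(phi); return np.c_[np.cross(u,z),u,z]
def Ptip(nn,z,phi,t=0): # nn,z = front lower corner of tips
    c,s=np.cos(phi),np.sin(phi)
    # corner = TCP + 19*zt + 8*front ; front = n*c + up*s
    return P(nn-.019*s-.008*c, z+.019*c-.008*s, t)
def tipnow():
    s=robot.get_state(); R=s['tool_rot']; p=s['ee_pos']+.019*R[:,2]-.008*R[:,0]; return nt(p),s
E
cat > push.py <<'E'
from h import *
import sys
def push(n0,n1,z,phi,step=.004,lim=25,v=.06):
    zc=z; x=n0
    while x<n1-1e-6:
        x=min(x+step,n1)
        robot.move_linear(Ptip(x,zc,phi),v,frame=RP(phi))
        q,s=tipnow(); F=s['force']; Fn=F@n
        print("cmd %.4f z%.4f tip n%.4f z%.4f Fn %.1f Fz %.1f t%.2f"%(x,zc,q[0],q[2],Fn,F[2],s['time']))
        zc=np.clip(zc+F[2]*5e-5+ (z-q[2])*.3,z-.003,z+.004)
        if abs(Fn)>lim: break
    return x
E
python3 - <<'E'
from push import *
robot.move_linear(P(-.130,.0230),0.1)
phi=np.radians(12)
robot.move_linear(Ptip(-.120,.0055,phi),0.1,frame=RP(phi))
push(-.118,-.09,.0055,phi)
snap("e",("side",))
im=cv2.imread('pics/e_side.png'); cv2.imwrite('pics/e_sz.png',cv2.resize(im[80:220,230:400],None,fx=4,fy=4,interpolation=cv2.INTER_CUBIC))
E
```

```text
cmd -0.1140 z0.0055 tip n-0.1129 z0.0055 Fn -0.0 Fz 0.3 t5.58
cmd -0.1100 z0.0055 tip n-0.1097 z0.0055 Fn -1.1 Fz 0.8 t5.83
cmd -0.1060 z0.0056 tip n-0.1062 z0.0054 Fn -2.6 Fz 0.4 t6.08
cmd -0.1020 z0.0056 tip n-0.1019 z0.0056 Fn 0.6 Fz -0.4 t6.33
cmd -0.0980 z0.0055 tip n-0.0976 z0.0057 Fn -0.0 Fz -0.3 t6.58
cmd -0.0940 z0.0055 tip n-0.0936 z0.0056 Fn 0.2 Fz -0.0 t6.83
cmd -0.0900 z0.0055 tip n-0.0896 z0.0055 Fn -0.2 Fz -0.4 t7.08
```

View pics/e_sz.png

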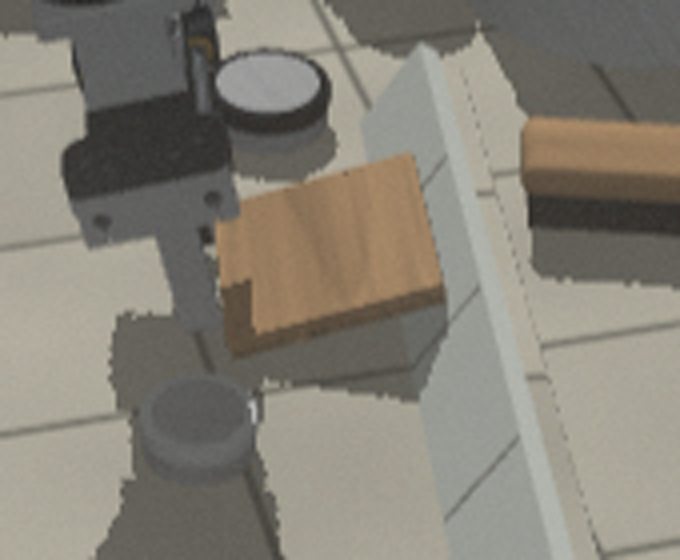

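The pad now climbs freely at under 3 N. I'll continue with the fingers more upright and lower, because the contact edge comes down to 6 mm at the end.

```bash
python3 - <<'E'
from push import *
phi=np.radians(5)
robot.move_linear(Ptip(-.089,.0035,phi),0.05,frame=RP(phi))
push(-.089,-.018,.0032,phi,step=.008,lim=15,v=.07)
snap("f",("side",))
im=cv2.imread('pics/f_side.png'); cv2.imwrite('pics/f_sz.png',cv2.resize(im[80:220,230:400],None,fx=4,fy=4,interpolation=cv2.INTER_CUBIC))
E
```

```text
cmd -0.0810 z0.0032 tip n-0.0810 z0.0032 Fn 0.2 Fz 0.4 t7.76
cmd -0.0730 z0.0032 tip n-0.0727 z0.0033 Fn 1.1 Fz 0.3 t8.03
cmd -0.0650 z0.0032 tip n-0.0646 z0.0032 Fn -0.3 Fz -0.4 t8.29
cmd -0.0570 z0.0032 tip n-0.0566 z0.0032 Fn 0.7 Fz -1.5 t8.56
cmd -0.0490 z0.0031 tip n-0.0486 z0.0031 Fn -0.5 Fz -1.4 t8.82
cmd -0.0410 z0.0031 tip n-0.0406 z0.0031 Fn -0.1 Fz -0.4 t9.09
cmd -0.0330 z0.0031 tip n-0.0326 z0.0031 Fn -1.2 Fz -0.0 t9.36
cmd -0.0250 z0.0031 tip n-0.0246 z0.0031 Fn -0.4 Fz 0.2 t9.62
cmd -0.0180 z0.0032 tip n-0.0177 z0.0032 Fn -0.1 Fz 0.3 t9.88
```

View pics/f_sz.png

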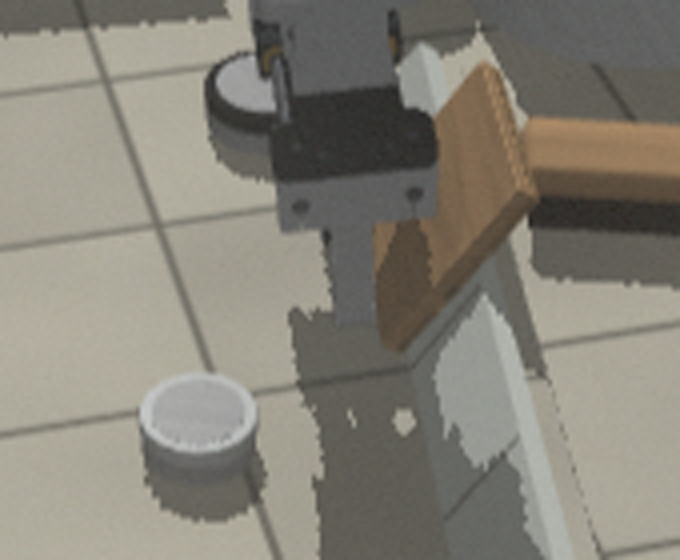

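The pad now leans well up over the crest, with its top at zoom (488,65). I'll creep in until it is seated.

```bash
python3 - <<'E'
from push import *
phi=np.radians(5)
x=push(-.018,-.005,.0032,phi,step=.0015,lim=6,v=.03)
robot.move_linear(Ptip(x-.012,.0045,phi),0.03,frame=RP(phi))
robot.move_linear(Ptip(x-.05,.006,phi),0.15,frame=RP(phi))
robot.move_linear(P(-.10,.15),0.25,frame=RT)
snap("g")
print(robot.get_state()['time'])
im=cv2.imread('pics/g_side.png'); cv2.imwrite('pics/g_sz.png',cv2.resize(im[80:220,230:400],None,fx=4,fy=4,interpolation=cv2.INTER_CUBIC))
E
```

```text
cmd -0.0165 z0.0032 tip n-0.0166 z0.0032 Fn -0.5 Fz 0.1 t10.18
cmd -0.0150 z0.0032 tip n-0.0150 z0.0032 Fn -1.3 Fz -0.4 t10.43
cmd -0.0135 z0.0032 tip n-0.0137 z0.0031 Fn -2.8 Fz -1.2 t10.68
cmd -0.0120 z0.0032 tip n-0.0133 z0.0028 Fn -10.9 Fz 5.6 t10.93
12.6417
```

View pics/g_sz.png

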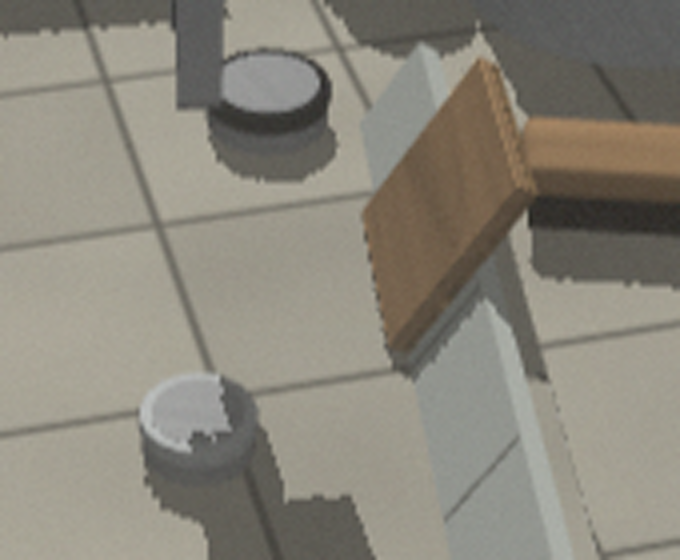

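View pics/g_scene.png

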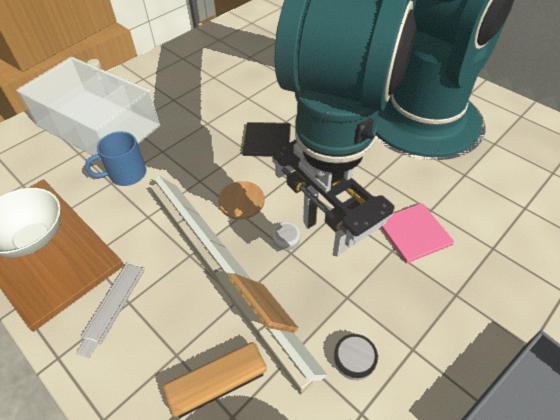

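The pad lies steeply on the fence and stays there: bottom edge at zoom (395,355), top at (488,62), and the round pad is undisturbed. Next I'll reach behind the top edge, fingertips above the crest, and draw it slowly back.

```bash
python3 - <<'E'
from h import *
print("block",nt(ray([(420,65)],0.04,(cam("wrist")))[0]))
robot.move_linear(P(-.03,.22),0.3)
robot.move_linear(P(.082,.20),0.25)
robot.move_linear(P(.082,.091),0.15)
snap("i",("side",))
hit=robot.move_linear(P(.045,.089),0.04)
s=robot.get_state(); print(nt(s['ee_pos']),s['force'],s['time'])
snap("j",("side",))
a=cv2.imread('pics/i_side.png')[60:220,230:400];b=cv2.imread('pics/j_side.png')[60:220,230:400]
cv2.imwrite('pics/ij.png',cv2.resize(np.hstack([a,b]),None,fx=2.3,fy=2.3,interpolation=cv2.INTER_CUBIC))
E
```

```text
block (np.float64(-0.2138058850124175), np.float64(0.10451054444089511), np.float64(0.03999999999999998))
(np.float64(0.04518921840556773), np.float64(-7.875074962168649e-05), np.float64(0.08897573455693383)) [-0.23392541  0.84675831  0.67275107] 15.7333
```

View pics/ij.png

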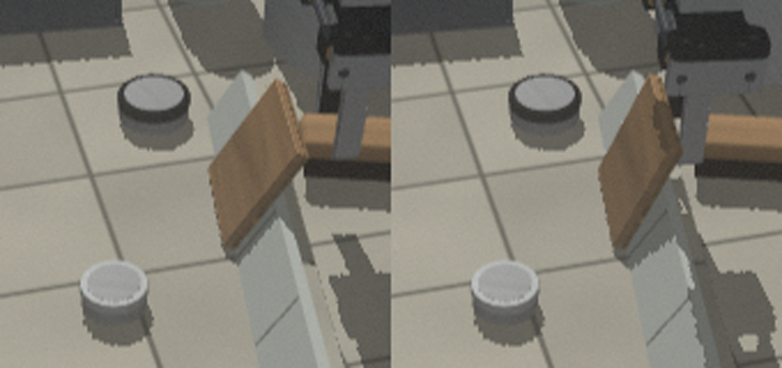

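Fingers are behind the top, and in the right half the pad is already standing steeper with its bottom edge still in place. Next I'll pull on through vertical.

```bash
python3 - <<'E'
from h import *
robot.move_linear(P(.012,.089),0.05)
snap("k",("side",))
hit=robot.move_linear(P(-.025,.089),0.04)
s=robot.get_state(); print(nt(s['ee_pos']),s['force'],s['time'])
robot.pause(0.4)
snap("l",("side",))
a=cv2.imread('pics/k_side.png')[60:220,230:400];b=cv2.imread('pics/l_side.png')[60:220,230:400]
cv2.imwrite('pics/kl.png',cv2.resize(np.hstack([a,b]),None,fx=2.3,fy=2.3,interpolation=cv2.INTER_CUBIC))
E
```

```text
(np.float64(-0.024780845940944023), np.float64(-4.908288115600095e-05), np.float64(0.08901244734504937)) [-0.08876142  0.15736632  0.34698129] 17.7167
```

View pics/kl.png

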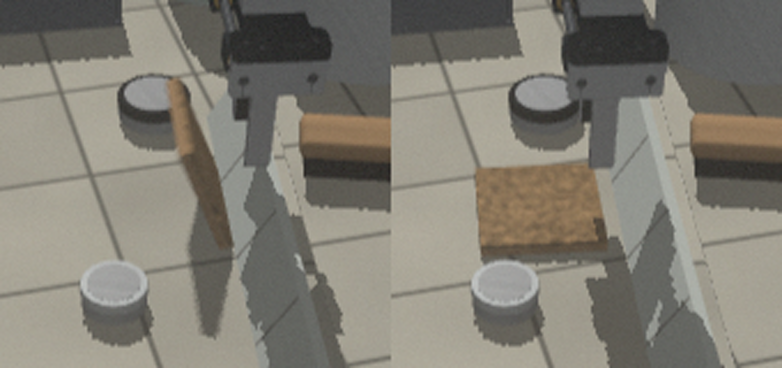

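The pad has tipped over and shows cork on top. I'll raise the arm and check that it lies flat, where it is relative to the tin, and that the round pad hasn't moved.

```bash
python3 - <<'E'
from h import *
robot.move_linear(P(-.02,.25),0.25)
robot.move_ptp([.60,-.05,.30],RT)
robot.pause(0.3)
snap("m",("scene","side","wrist"))
print(robot.get_state()['time'])
for k in("scene","side"):
    im=cv2.imread(f'pics/m_{k}.png'); C=cam(k)
    hsv=cv2.cvtColor(im,cv2.COLOR_BGR2HSV)
    m=((hsv[:,:,0]<24)&(hsv[:,:,0]>4)&(hsv[:,:,1]>80)&(hsv[:,:,2]>60)).astype(np.uint8); m=cv2.morphologyEx(m,cv2.MORPH_CLOSE,np.ones((5,5)))
    for c in cv2.findContours(m,cv2.RETR_EXTERNAL,cv2.CHAIN_APPROX_NONE)[0]:
        if cv2.contourArea(c)<700: continue
        W=ray(c[:,0,:],.012,C)[:,:2].astype(np.float32)*1000
        print(k,c[:,0].mean(0),cv2.minAreaRect(W))
a=cv2.imread('pics/m_side.png')[80:280,220:400]
b=cv2.imread('pics/m_scene.png')[180:380,220:400]
cv2.imwrite('pics/mz.png',cv2.resize(np.hstack([a,b]),None,fx=2.2,fy=2.2,interpolation=cv2.INTER_CUBIC))
E
```

```text
20.0833
scene [212.97510373 379.19502075] ((761.3660278320312, 112.85065460205078), (55.233116149902344, 154.91537475585938), 70.77780151367188)
scene [305.85635359 288.42541436] ((547.8111572265625, 108.92098999023438), (109.18859100341797, 107.14515686035156), 80.55989074707031)
scene [240.88333333 199.54166667] ((489.9437255859375, -124.61016845703125), (100.32437896728516, 92.9635009765625), 45.50932312011719)
scene [ 53.00506329 253.77974684] ((833.5167846679688, -318.65069580078125), (183.31173706054688, 314.5011901855469), 0.07229407131671906)
scene [51.52360515 48.13948498] ((419.9258117675781, -964.6878662109375), (671.7159423828125, 363.24798583984375), 66.01727294921875)
side [294.58823529 245.02614379] ((484.331298828125, -129.02255249023438), (93.2439193725586, 92.91981506347656), 48.76625061035156)
side [520.6361829  288.91848907] ((771.7979125976562, -266.9938659667969), (328.37689208984375, 157.07864379882812), 55.138607025146484)
side [293.97619048 149.05357143] ((543.6256103515625, 104.58343505859375), (103.70439147949219, 103.13502502441406), 80.24654388427734)
side [397.86363636 119.68181818] ((776.5767822265625, 142.30621337890625), (65.34956359863281, 152.94418334960938), 70.29415130615234)
```

View pics/mz.png

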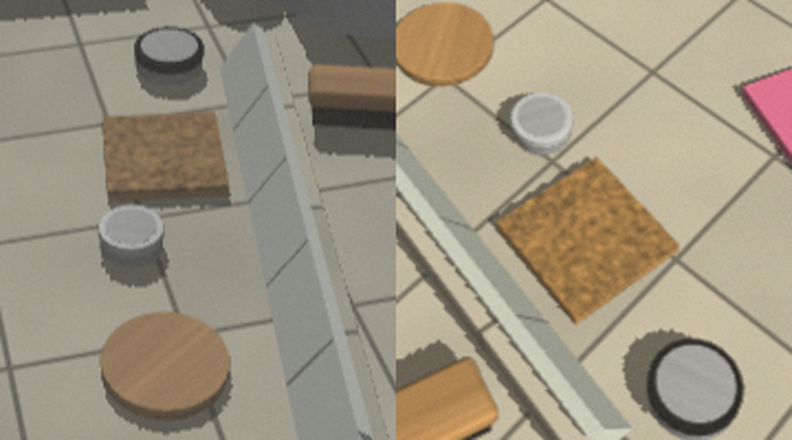

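View pics/m_wrist.png

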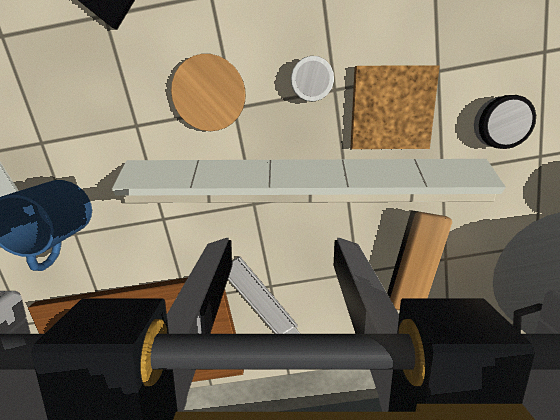

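The pad lies flat, cork up, parallel to the fence (wrist view 395,107) and clear of both tins. The round pad is still beech up and where it was.

```bash
python3 -c "
from rig import robot
s=robot.get_state();print(s['time'],s['force'])
print(robot.sign_off())"
```

```text
20.0833 [0.22052889 1.01252003 0.21336441]
the job is handed in; nothing more can be done
None
```

The square pad now lies flat, cork side up, on the ledge in front of the fence. I handed the job in at 20.1 s of the 48 s allowed, with the arm clear of everything; sign-off gives no verdict.

- **Push:** With the fingers upright, the first push jammed when the pad met the fence foot, at about 30 N on the wrist. I backed off, leaned the fingertips forward so they pushed lower, and the pad then climbed at under 3 N. It seated at about 11 N and stayed leaning steeply on the fence after I let go.
- **Tip:** I reached behind the top edge, above the crest, and drew the pad slowly back through vertical. It then fell over onto its beech side.
- **Last checks:** The scene and side cameras put the pad's centre at about (0.546, 0.107), with its footprint at full size and parallel to the fence within half a degree. It is clear of both tins. The scene view shows the round pad within about 1 mm of where it started, still beech up. The side view reads its position about 7 mm differently, but I had no earlier side measurement to compare.

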